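# Cover the slide tray: lid edge first

## Task

Put the steel lid with the blue handle on the white slide tray: first rest one edge of the lid (an edge parallel to its handle) on the tray's ledge, close up against the raised blue lip, with the opposite edge held about 4 cm up, then pivot the lid down gently, without dropping it, until it lies flat and square on the tray, and let go. Leave the orange-handled lid and the amber bottle where they are.

Things in the scene. Friction and masses are not known exactly. Their poses are not given: they have to be found in the camera images.
- lid_grip (a point): Middle of the blue handle bar of a loose steel lid (130 x by 140 y by 5 mm, about 0.75 kg, balanced), at first flat on the bench. Bar along the lid's y: 14 mm thick, 70 long, 22 tall, with a gap under it, top 42 mm above the lid's underside. This point is 31 mm above the underside, 65 mm from both edges parallel to the bar; z up from the lid. Same either way round: either edge may go to the lip.
- tray_ledge (a point): On the fixed white tray (138 x 140 mm, slides inside): on its ledge at the foot of the raised blue lip (10 mm high, on the robot's side), half-way along it. x level, from lip to far wall (ledge 24 mm wide, far wall's outer face at 130 mm, its top 12 mm wide); y along the lip (tray -70 to 70 mm); z up. Ledge and rims 30 mm above the bench. Closed lid: handle middle 65 to 75 mm along x, 31 mm up.
- spare_grip (a point): Centre of the orange handle bar of another steel lid of the same size and shape, lying flat on the bench; to be left alone.
- bottle: Amber glass reagent bottle with a white cap, 66 mm across, 150 mm tall, standing loose beyond the lids; origin at the centre of its underside. To be left alone.
Mind the look-alikes: they are no part of the job. Leave any purple look-alike of the part that bears lid_grip alone.

How it is judged:
On the way:
1. one edge of the blue-handled lid rests on the tray's ledge by the lip while the opposite edge is up (lid tilted 8 to 45 degrees) (angle between lid_grip's own z axis and vertical between 0.14 and 0.79 rad and contact force between lid and tray above 0.3 N and z of tray_ledge in the frame of lid_grip between -0.037 and -0.019 m and (x of tray_ledge in the frame of lid_grip between 0.06 and 0.083 m or x of tray_ledge in the frame of lid_grip between -0.083 and -0.06 m)), for 0.2 s.
At the end, for the whole second after the job is handed in: The blue-handled lid lies at rest flat on the tray's rims (within 3 degrees), turned no more than 11 degrees from the tray, its edge within 18 mm of the lip and its middle within 18 mm of the tray's middle along the lip, released (angle between lid_grip's own z axis and vertical below 0.06 rad and x of lid_grip in the frame of tray_ledge between 0.061 and 0.083 m and y of lid_grip in the frame of tray_ledge between -0.018 and 0.018 m and z of lid_grip in the frame of tray_ledge between 0.027 and 0.036 m and angle between the x axis of lid_grip and the x axis of tray_ledge, either way round below 0.2 rad and linear speed of lid below 0.02 m/s); the robot touches nothing.
It fails at once if the lid is dropped or slammed onto the tray (turns faster than 3 rad/s while touching it) (angular speed of lid above 3 rad/s and contact force between lid and tray above 0.1 N).
It fails at once if the orange-handled lid is moved more than 20 mm (distance of spare_grip from where it was at the start of the episode above 0.02 m).
It fails at once if the bottle is moved more than 30 mm or tipped (distance of bottle from where it was at the start of the episode above 0.03 m or angle between bottle's own z axis and vertical above 0.35 rad).
It also fails if it takes over 43 s, if anything falls off the work surface, if the arm or the gripper's body presses on something with over 40 N, if the wrist force passes 120 N, or if a joint passes its speed limit or range.

## Robot

A 7-joint arm with a two-finger parallel gripper is mounted at the origin on the work surface. World frame = base frame: x ahead of the robot, y to its left, z up, the work surface at z = 0. Lengths are in m, angles in rad, forces in N, time in s.
With the tool pointing down it reaches from about 0.425 to 0.875 m from the base axis. Payload 4.7 kg.
Tool frame: the origin (TCP) lies on the mounting face of the last link; the fingertips stand 182 mm ahead of it and the grasp point (between the pads) lies 164 mm ahead of it (ctrl.finger_overhang is the distance from the TCP to the fingertips, in m); z points along the fingers, y is the line along which they close (so a half turn about z gives the same grasp; the last joint's range is limited). The gripper opens to 87 mm and grips with 3 to 60 N. Pads are 19 mm wide; open, the fingers measure 117 mm over their backs; the gripper's body (75 mm by 190 mm) begins 51 mm behind the grasp point.
Start: joints at [-1.137, 0.321, -0.07, 1.45, 0.023, 1.371, -0.057], TCP at [0.265, 0.594, 0.405] pointing down, gripper open.
Joint ranges: [-2.86, 2.86], [-0.3, 2.09], [-1.38, 1.24], [0.06, 2.45], [-1.56, 4.7], [0.09, 2.05], [-2.69, 2.69]. Speed limits (rad/s): [2.57, 2.57, 3.14, 3.14, 3.14, 3.14, 3.14].

## Interface

Orientations are given as a rotation vector (axis times angle).
In Python, from bench import ctrl gives the robot as it stands.
- The arm moves only by the shell command python3 -m jog 'ROWS' [FORCE]. ROWS is a JSON object of lists of equal length, an entry for each row: "translation": the shift along the tool's x, y, z as a fraction of full scale, a list of three; "yaw": the turn about the tool's z as a fraction of full scale; "jaw": the closure, from 0 (fully open) to 1 (shut). In form: {"translation": [[dx, dy, dz], ...], "yaw": [yaw, ...], "jaw": [jaw, ...]}. A call has 1 to 8 rows; each row is the pose to reach, as a shift and turn from the pose commanded when the call began, along the tool's axes at that moment, turning the shorter way round; what a row does not reach only later rows make up. Full scale, the value 1, is 0.2 m for a shift and 180 degrees for a turn. A row lasts 1/8 s, in which the tool goes at most 62.5 mm and 10.7 degrees, less where a joint would pass 70% of its speed; a pose out of reach is approached as far as the arm can. A call with a number of a shift or a turn outside -1 to 1 is refused whole. A call with a gripper value outside its range is refused whole. The fingers move at their own pace and stop on an object; FORCE is the grip in N (left out, the last holds). Time passes only in rows, so rows that repeat a pose let the fingers close. It gives the time, the measured TCP pose, the force, the opening and the grip force at its end, in the units of the state.
- ctrl.get_state(): the state, without advancing time (a new reading comes with each control period).
- ctrl.get_image(name): name is "scene" or "top" or "wrist"; returns a dict with "pixels" (384x512x3 uint8, blue, green, red), "fx", "fy", "cx", "cy" (pixels), "R" (3x3) and "t" (3): a world point X has camera coordinates R X + t; the wrist camera has in their place "mount" (4x4, takes a point from camera to tool coordinates, whose origin is the TCP and whose axes are the flange's). Camera axes: x right, y down, z forward; pixel columns grow to the right and rows downward; lengths in m; the calibration is good to about 2 mm. A picture is of the moment at which its call begins: read the wrist's pose just before it. There is no depth.
- ctrl.close_job(): hands the job in; it is judged then, once.
Trained networks look in a picture, given as the dict that the camera call returned (one of the last four; its "shot" number tells which), for a name from the list of things; names that differ only in an ending like _2 or _b are one class to them, and where a whole thing is asked for, a point or a joint stands for the part that bears it (a point fixed in the world has none). Each returns a list of dicts, best first, with "p" (0 to 1); they miss things now and then, are a little off and sometimes report something else, mostly with a low value. They report only what shows in the picture. A call takes as long as a camera call. They do not tell look-alikes from the thing itself.
- ctrl.silhouettes(label, picture): "region" (384x512 bool, what is visible of it) and "at" ([column, row] in pixels, amid what is visible of it).
The state is a dict: "time": time; "joint_positions": joint angles; "qd": joint speeds; "joint_torque": joint torques, N m; "position": TCP position; "tool_rot": TCP orientation; "ft_force": force on the tool from outside, world axes, zero at the start; "torque": the same for the moment, N m; "grip_width": opening from 0.0 (shut) to 1.0 (fully open); "grip_force": force on a finger pad.
Only numpy, scipy, OpenCV 4.12 (cv2) and the standard library are available. Lean on these libraries where they do the work, as an engineer would, in place of code of your own. Each camera call takes 0.05 s, during which the arm holds its last target. There are 200 camera calls.

## Working session

There is one attempt and no reset: what is moved stays moved. The work goes in short steps, Python scripts to look and compute and a shell command to move; the robot and the scene stay as the last step left them, time stands still between calls to the robot, and variables do not carry over. Pictures are saved under pics/ and viewed, at most 10 in all, crops included, and the job is handed in when it is done.

```bash
ls; mkdir -p pics
cat > h.py <<'E'
import numpy as np, cv2
from scipy.spatial.transform import Rotation as Ro
from bench import ctrl
def ray(im,px,st=None):
    d=np.array([(px[0]-im['cx'])/im['fx'],(px[1]-im['cy'])/im['fy'],1.])
    if 'mount' in im:
        M=np.array(im['mount']);R=Ro.from_rotvec(st['tool_rot']).as_matrix()
        return R@M[:3,3]+np.array(st['position']), R@(M[:3,:3]@d)
    R=np.array(im['R']);t=np.array(im['t']); return -R.T@t, R.T@d
def atz(im,px,z,st=None):
    o,d=ray(im,px,st); return o+d*(z-o[2])/d[2]
E
python3 - <<'E'
from h import *
s=ctrl.get_state(); print({k:np.round(v,3).tolist() for k,v in s.items()})
ims={}
for n in ('top','scene'):
    im=ctrl.get_image(n); ims[n]=im; cv2.imwrite(f'pics/{n}1.png',im['pixels'])
    for l,z in (('lid_grip',.03),('tray_ledge',.03),('spare_grip',.03),('bottle',.07)):
        try: r=ctrl.silhouettes(l,im)
        except Exception as e: print(l,e); continue
        for q in r[:4]: print(n,l,round(q['p'],2),np.round(q['at']),q['region'].sum(),atz(im,q['at'],z).round(3), np.round(im['pixels'][q['region']].mean(0)))
a=np.hstack([ims['top']['pixels'],ims['scene']['pixels']]); cv2.imwrite('pics/both.png',cv2.resize(a,(800,300),interpolation=cv2.INTER_AREA))
E
```

```text
pics
{'time': 0.0, 'joint_positions': [-1.137, 0.322, -0.07, 1.452, 0.023, 1.371, -0.057], 'qd': [0.001, 0.002, 0.001, 0.0, -0.002, 0.001, 0.001], 'joint_torque': [-0.0, -49.129, -0.404, -31.253, -0.064, 0.044, 0.0], 'position': [0.265, 0.593, 0.404], 'tool_rot': [-0.655, -3.072, 0.003], 'ft_force': [0.085, -0.345, 0.491], 'torque': [-0.004, -0.03, 0.028], 'grip_force': 0.0, 'grip_width': 1.002}
top lid_grip 0.94 [335. 203.] 1511 [ 0.494 -0.268  0.03 ] [183. 173. 172.]
top lid_grip 0.82 [362. 267.] 1738 [ 0.283 -0.348  0.03 ] [226. 122. 190.]
top lid_grip 0.26 [251. 175.] 1698 [0.59  0.013 0.03 ] [229. 226. 222.]
top tray_ledge 0.91 [249. 178.] 1732 [0.581 0.02  0.03 ] [228. 225. 221.]
top tray_ledge 0.39 [333. 203.] 1554 [ 0.496 -0.261  0.03 ] [181. 172. 171.]
top spare_grip 0.72 [155. 223.] 1563 [0.429 0.329 0.03 ] [174. 175. 182.]
top bottle 0.62 [200. 124.] 470 [0.754 0.185 0.07 ] [ 96. 116. 139.]
scene lid_grip 0.92 [243. 135.] 739 [ 0.294 -0.31   0.03 ] [183.  77. 127.]
scene lid_grip 0.73 [230. 283.] 1473 [0.751 0.164 0.03 ] [ 88. 107. 127.]
scene tray_ledge 0.55 [240. 219.] 2390 [0.597 0.02  0.03 ] [199. 195. 191.]
scene spare_grip 0.69 [374. 264.] 2305 [0.471 0.358 0.03 ] [167. 166. 176.]
scene bottle 0.59 [233. 282.] 1465 [0.764 0.193 0.07 ] [ 87. 107. 127.]
```

View pics/top1.png

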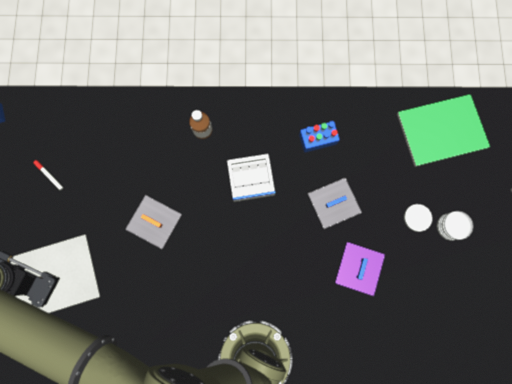

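The top view shows three lids: a grey steel lid with a blue bar at (336,202), a purple lid with a blue bar at (361,268), and a grey lid with an orange bar at (153,221). The tray is at (251,177) with its blue lip at the bottom, around row 196. The lid at (336,202) fits, since it is steel with a blue handle; the purple one is the look-alike. I'll confirm this in a crop.

```bash
cat >> h.py <<'E'
def mask(im,lo,hi,box=None):
    m=cv2.inRange(cv2.cvtColor(im['pixels'],cv2.COLOR_BGR2HSV),lo,hi)
    if box:
        k=np.zeros_like(m);k[box[1]:box[3],box[0]:box[2]]=255;m&=k
    return m
BL=((95,110,60),(125,255,255))
def line(im,m,z,st=None):
    "centroid, direction and extent at height z of the mask"
    v,u=np.nonzero(m); P=np.array([atz(im,p,z,st)[:2] for p in zip(u,v)])
    c=P.mean(0); w=np.linalg.svd(P-c,full_matrices=False)[2]; q=(P-c)@w.T
    return c.round(4), w[0].round(3), np.degrees(np.arctan2(w[0][1],w[0][0])).round(1), np.ptp(q,axis=0).round(3),len(P)
E
python3 - <<'E'
from h import *
im=ctrl.get_image('top')
cv2.imwrite('pics/crop.png',cv2.resize(im['pixels'][150:300,220:400],None,fx=4,fy=4,interpolation=cv2.INTER_CUBIC))
print('bar',line(im,mask(im,*BL,(308,178,362,230)),.042))
print('lip',line(im,mask(im,*BL,(222,150,280,205)),.038))
s=ctrl.get_state();R=Ro.from_rotvec(s['tool_rot']).as_matrix();print(R.round(3),s['position'])
w=ctrl.get_image('wrist');print(np.round(w['mount'],3),w['fx'])
E
```

```text
bar (array([ 0.4987, -0.2694]), array([-0.397,  0.918]), np.float64(113.4), array([0.069, 0.013]), 81)
lip (array([0.5196, 0.0006]), array([ 0.159, -0.987]), np.float64(-80.8), array([0.142, 0.007]), 89)
[[-0.913  0.408  0.   ]
 [ 0.408  0.913  0.   ]
 [-0.     0.    -1.   ]] [0.26495573 0.59354404 0.4047943 ]
[[-0.002 -0.956 -0.294  0.081]
 [ 1.    -0.002 -0.001 -0.   ]
 [ 0.001 -0.294  0.956  0.02 ]
 [ 0.     0.     0.     1.   ]] 281.5983012177798
```

View pics/crop.png

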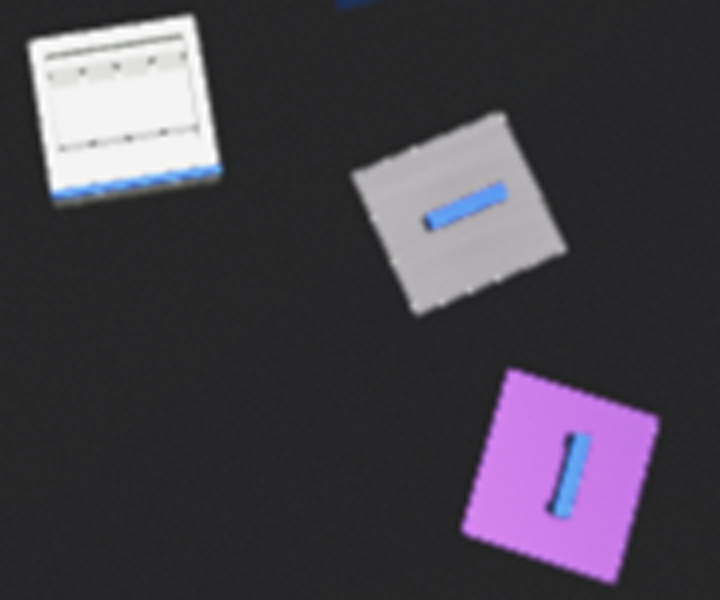

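The crop confirms it. The grey steel lid with the blue bar is the target, the purple lid is the decoy, and the tray's blue lip faces the robot. The jog can't tilt the tool, so I'll grip the bar by its ends. The lid can then pivot between the pads.

```bash
python3 -m jog '{"translation": [[-1,-0.75,0],[-1,-0.75,0],[-1,-0.75,0],[-1,-0.75,0],[-1,-0.75,0],[-1,-0.75,0]], "yaw": [0.33,0.33,0.33,0.33,0.33,0.33], "jaw": [0,0,0,0,0,0]}'
python3 -m jog '{"translation": [[-1,0.45,0],[-1,0.45,0],[-1,0.45,0],[-1,0.45,0],[-1,0.45,0],[-1,0.45,0],[-1,0.45,0]], "yaw": [0.406,0.406,0.406,0.406,0.406,0.406,0.406], "jaw": [0,0,0,0,0,0,0]}'
cat >> h.py <<'E'
def go(target,ydir):
    "print shift (fractions) and yaw to bring TCP to target with tool y along ydir (deg, mod 180)"
    s=ctrl.get_state();R=Ro.from_rotvec(s['tool_rot']).as_matrix()
    d=R.T@(np.array(target)-s['position'])/.2
    a=np.degrees(np.arctan2(R[1,1],R[0,1])); t=(ydir-a+90)%180-90
    print('pos',np.round(s['position'],4),'ydir',a.round(2),'tilt',R[:,2].round(3),'shift',d.round(4),'yaw',round(-t/180,4),'F',np.round(s['ft_force'],2),'w',s['grip_width'],s['time'],np.round(s['joint_positions'],2))
E
python3 -c "
from h import *
go([.499,-.269,.38],113.4)"
```

```text
time: 1.35
position: [0.3871, 0.374, 0.4052]
tool_rot: [-2.098, -2.338, -0.002]
ft_force: [-1.2, 0.6, 0.1]
grip_width: 1.0
grip_force: 0.0
time: 2.22
position: [0.4987, 0.1865, 0.4049]
tool_rot: [-3.077, -0.63, -0.0]
ft_force: [-0.6, -1.0, 0.0]
grip_width: 1.0
grip_force: 0.0
pos [0.4987 0.1865 0.4049] ydir -66.85 tilt [ 0.  0. -1.] shift [-0.894   2.0947  0.124 ] yaw -0.0014 F [-0.63 -0.96  0.03] w 1.0003180597648147 2.225 [-0.76  0.07  0.37  1.76 -0.03  1.32 -1.55]
```

```bash
python3 -m jog '{"translation": [[-0.2,1,0],[-0.2,1,0],[-0.2,1,0],[-0.2,1,0],[-0.2,1,0]], "yaw": [0,0,0,0,0], "jaw": [0,0,0,0,0]}'
cat > look.py <<'E'
import sys
from h import *
s=ctrl.get_state(); w=ctrl.get_image('wrist'); cv2.imwrite(sys.argv[1],w['pixels'])
z=float(sys.argv[2])
n,l,st,_=cv2.connectedComponentsWithStats(mask(w,*BL))
for i in range(1,n):
    if st[i,4]>150: print(st[i].tolist(),line(w,l==i,z,s))
E
python3 look.py pics/w1.png .040; python3 -c "
from h import *
go([.499,-.269,.38],113.4)"
```

```text
time: 2.85
position: [0.5417, -0.0136, 0.4049]
tool_rot: [-3.076, -0.635, -0.0]
ft_force: [-0.5, 1.3, 0.2]
grip_width: 1.0
grip_force: 0.0
[411, 49, 101, 79, 4767] (array([ 0.7199, -0.1919]), array([ 0.123, -0.992]), np.float64(-83.0), array([0.132, 0.083]), 4767)
[184, 158, 109, 32, 744] (array([0.5218, 0.0056]), array([ 0.157, -0.988]), np.float64(-80.9), array([0.14 , 0.009]), 744)
pos [ 0.5416 -0.0117  0.4047] ydir -66.5 tilt [-0.     0.001 -1.   ] shift [-0.7084  1.095   0.1222] yaw 0.0006 F [0.29 0.14 0.77] w 0.9991757840736819 2.9 [-0.55  0.09  0.55  1.74 -0.05  1.33 -1.14]
```

View pics/w1.png

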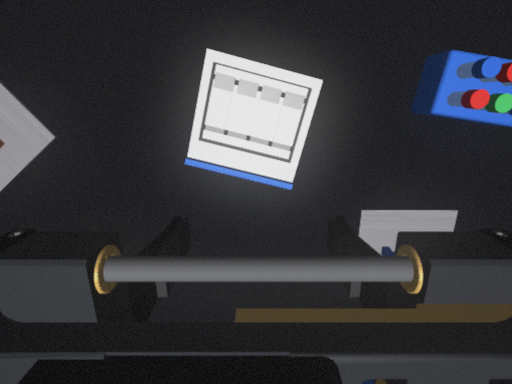

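The wrist view shows the tray at (255,118), its lip running from (186,162) to (292,187), and the grey lid partly hidden at (405,235). Next I move above the lid.

```bash
python3 -m jog '{"translation": [[-0.7,1,0.1],[-0.7,1,0.1],[-0.7,1,0.1],[-0.7,1,0.1],[-0.7,1,0.1],[-0.7,1,0.1],[-0.7,1,0.1]], "yaw": [0,0,0,0,0,0,0], "jaw": [0,0,0,0,0,0,0]}'
python3 look.py pics/w2.png .042; python3 -c "
from h import *
go([.499,-.269,.38],113.4)"
```

```text
time: 3.78
position: [0.4941, -0.2492, 0.3846]
tool_rot: [-3.073, -0.646, -0.001]
ft_force: [0.1, 0.0, 0.6]
grip_width: 1.0
grip_force: 0.0
[0, 36, 117, 38, 890] (array([ 0.5235, -0.0056]), array([ 0.157, -0.988]), np.float64(-81.0), array([0.12 , 0.008]), 890)
[248, 165, 59, 13, 392] (array([ 0.5024, -0.2739]), array([ 0.395, -0.919]), np.float64(-66.8), array([0.069, 0.015]), 392)
pos [ 0.494  -0.2495  0.3847] ydir -66.28 tilt [ 0.     0.001 -1.   ] shift [-0.0161  0.0993  0.0233] yaw 0.0018 F [-0.39  0.17 -0.07] w 0.998117234373358 3.825 [-0.26  0.15  0.76  1.75 -0.11  1.29 -0.64]
```

View pics/w2.png

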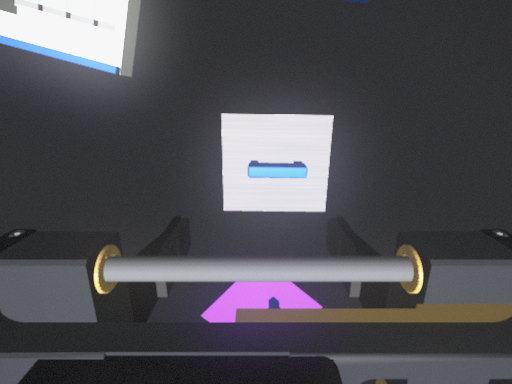

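The wrist view shows the blue bar at (277,171) on the grey lid, aligned with the jaws. I'll lower part of the way and check again.

```bash
python3 -m jog '{"translation": [[-0.013,0.117,0],[-0.013,0.117,0.3],[-0.013,0.117,0.55],[-0.013,0.117,0.55],[-0.013,0.117,0.55]], "yaw": [0.002,0.002,0.002,0.002,0.002], "jaw": [0,0,0,0,0]}'
python3 look.py pics/w3.png .042; python3 -c "
from h import *
go([.501,-.272,.196],113.3)"
```

```text
time: 4.45
position: [0.5009, -0.2743, 0.2766]
tool_rot: [3.076, 0.631, 0.003]
ft_force: [0.6, -0.1, 0.0]
grip_width: 0.996
grip_force: 0.0
[211, 192, 85, 16, 1096] (array([ 0.5015, -0.2706]), array([ 0.389, -0.921]), np.float64(-67.1), array([0.068, 0.013]), 1096)
pos [ 0.501  -0.2746  0.2773] ydir -66.84 tilt [ 0.004 -0.001 -1.   ] shift [ 0.0039 -0.0132  0.4063] yaw -0.0008 F [-0.1   0.33 -0.4 ] w 0.998879963228404 4.5 [-0.18  0.31  0.75  1.83 -0.23  1.09 -0.52]
```

View pics/w3.png

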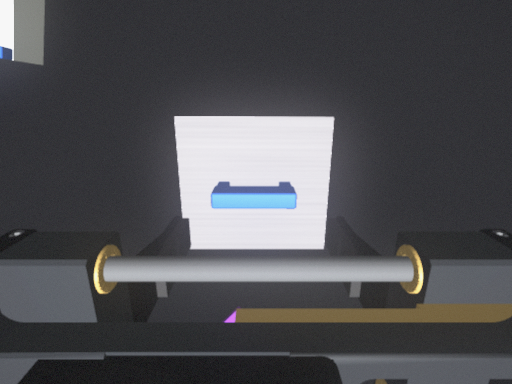

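The bar is at (254,197), centred between the fingers. I'll go down and grip its ends.

```bash
python3 -m jog '{"translation": [[0.008,-0.016,0.2],[0.008,-0.016,0.38],[0.008,-0.016,0.412],[0.008,-0.016,0.412],[0.008,-0.016,0.412],[0.008,-0.016,0.412],[0.008,-0.016,0.412],[0.008,-0.016,0.412]], "yaw": [0,0,0,0,0,0,0,0], "jaw": [0,0,0,0,1,1,1,1]}' 20
python3 -c "
from h import *
go([.501,-.271,.195],113.3)"
```

```text
time: 5.5
position: [0.5004, -0.2709, 0.1934]
tool_rot: [-3.078, -0.629, -0.002]
ft_force: [-0.3, 1.5, 5.6]
grip_width: 0.798
grip_force: 20.0
pos [ 0.5004 -0.2709  0.1934] ydir -66.89 tilt [ 0.001  0.    -1.   ] shift [ 0.0026  0.0015 -0.0081] yaw -0.0011 F [-0.26  1.51  5.62] w 0.7980588441175257 5.5 [-0.14  0.42  0.7   1.89 -0.33  0.95 -0.45]
```

```bash
python3 -m jog '{"translation": [[0,0,-0.05],[0,0,-0.2],[0,0,-0.4],[0,0,-0.5],[0,0,-0.5],[0,0,-0.5]], "yaw": [0,0,0,0,0,0], "jaw": [1,1,1,1,1,1]}'
python3 look.py pics/w4.png .19; python3 -c "
from h import *
O=np.array([.526,.0036]);ex=np.array([.987,.158])
go([*(O+.090*ex),.293],99.1)"
```

```text
time: 6.25
position: [0.4993, -0.2702, 0.2906]
tool_rot: [-3.076, -0.629, 0.004]
ft_force: [0.1, -0.2, -6.9]
grip_width: 0.799
grip_force: 20.0
[0, 43, 27, 17, 295] (array([ 0.5591, -0.1749]), array([ 0.159, -0.987]), np.float64(-80.9), array([0.007, 0.003]), 295)
[192, 230, 132, 27, 2988] (array([ 0.5321, -0.2562]), array([ 0.392, -0.92 ]), np.float64(-66.9), array([0.042, 0.009]), 2988)
pos [ 0.4993 -0.2703  0.2904] ydir -66.88 tilt [-0.003  0.001 -1.   ] shift [ 1.0968 -1.098  -0.0129] yaw 0.0779 F [ 0.7  -0.04 -7.9 ] w 0.8023881821474526 6.3 [-0.2   0.29  0.76  1.82 -0.22  1.12 -0.54]
```

View pics/w4.png

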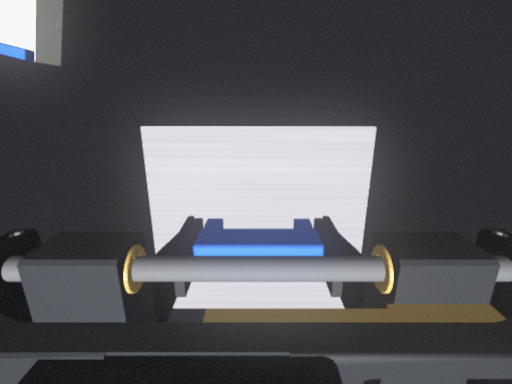

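The lid is held level by both bar ends, with its far edge at row 127, and the force shows about its full weight. I carry it over to the tray.

```bash
python3 -m jog '{"translation": [[0.15,-0.15,0],[0.35,-0.35,0],[0.55,-0.55,0],[0.75,-0.75,0],[0.92,-0.92,0],[1,-1,0],[1,-1,0],[1,-1,0]], "yaw": [0.01,0.025,0.04,0.055,0.07,0.078,0.078,0.078], "jaw": [1,1,1,1,1,1,1,1]}'
python3 -c "
from h import *
O=np.array([.526,.0036]);ex=np.array([.987,.158])
go([*(O+.085*ex),.24],99.1)"; python3 look.py pics/w5.png .04
python3 -c "
from h import *
im=ctrl.get_image('scene');cv2.imwrite('pics/s5.png',cv2.resize(im['pixels'][120:330,130:410],None,fx=2.5,fy=2.5))"
```

```text
time: 7.3
position: [0.6048, -0.0096, 0.291]
tool_rot: [3.13, 0.247, -0.004]
ft_force: [-0.4, -0.3, -7.0]
grip_width: 0.804
grip_force: 20.0
pos [ 0.6048 -0.0096  0.291 ] ydir -80.98 tilt [-0.003 -0.002 -1.   ] shift [ 0.0467 -0.1276  0.255 ] yaw -0.0004 F [-0.41 -0.32 -6.99] w 0.8040668947931636 7.3 [-0.57  0.35  0.66  1.73 -0.23  1.15 -1.26]
[440, 41, 72, 100, 6182] (array([ 0.7139, -0.1665]), array([-0.869, -0.494]), np.float64(-150.4), array([0.081, 0.061]), 6182)
[192, 231, 133, 26, 2881] (array([ 0.5562, -0.0176]), array([ 0.155, -0.988]), np.float64(-81.1), array([0.122, 0.026]), 2881)
```

View pics/s5.png

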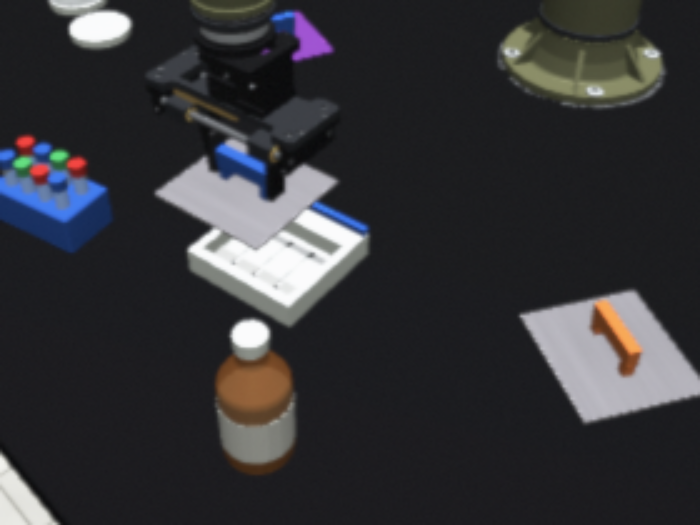

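The scene view shows the lid level above the tray at crop position (245,190), with the lip behind it at (340,217). The bottle and the orange lid are clear. Next I lower it to just above the rims, then creep toward the lip.

```bash
python3 -m jog '{"translation": [[0.03,-0.06,0.05],[0.045,-0.128,0.15],[0.045,-0.128,0.25],[0.045,-0.128,0.3],[0.045,-0.128,0.32],[0.045,-0.128,0.32],[0.045,-0.128,0.32]], "yaw": [0,0,0,0,0,0,0], "jaw": [1,1,1,1,1,1,1]}'
python3 -c "
from h import *
O=np.array([.526,.0036]);ex=np.array([.987,.158])
go([*(O+.066*ex),.227],99.1)"
```

```text
time: 8.28
position: [0.6107, 0.0179, 0.2292]
tool_rot: [-3.132, -0.248, -0.002]
ft_force: [0.8, 0.1, -7.0]
grip_width: 0.802
grip_force: 20.0
pos [0.6107 0.0179 0.2292] ydir -80.96 tilt [ 0.002  0.    -1.   ] shift [-0.0998  0.0038  0.0107] yaw -0.0003 F [ 0.77  0.12 -7.05] w 0.802221847938779 8.275 [-0.58  0.43  0.62  1.76 -0.29  1.04 -1.26]
```

```bash
python3 -m jog '{"translation": [[-0.03,0.004,0.011],[-0.06,0.004,0.011],[-0.08,0.004,0.011],[-0.09,0.004,0.011],[-0.09,0.004,0.011]], "yaw": [0,0,0,0,0], "jaw": [1,1,1,1,1]}'
python3 -m jog '{"translation": [[-0.01,0,0],[-0.02,0,0],[-0.02,0,0]], "yaw": [0,0,0], "jaw": [1,1,1]}'
python3 -c "
from h import *
O=np.array([.526,.0036]);ex=np.array([.987,.158])
go([*(O+.066*ex),.227],99.1)"
```

```text
time: 8.9
position: [0.5926, 0.0147, 0.2263]
tool_rot: [-3.132, -0.248, -0.001]
ft_force: [-0.2, 0.0, -6.8]
grip_width: 0.803
grip_force: 20.0
time: 9.28
position: [0.5895, 0.0143, 0.2268]
tool_rot: [-3.132, -0.249, -0.005]
ft_force: [3.6, 0.5, -6.5]
grip_width: 0.801
grip_force: 20.0
pos [0.5895 0.0143 0.2268] ydir -80.9 tilt [ 0.003  0.    -1.   ] shift [ 0.0078  0.0026 -0.0009] yaw 0.0 F [ 3.58  0.52 -6.48] w 0.8014640198620775 9.275 [-0.59  0.39  0.63  1.82 -0.27  1.01 -1.27]
```

The lip contact reads 3.6 N along +x. Next I push the edge down along the lip to start the tilt.

```bash
python3 -m jog '{"translation": [[-0.008,0,0],[-0.015,0,0],[-0.015,0,0]], "yaw": [0,0,0], "jaw": [1,1,1]}'
python3 -c "
from h import *
im=ctrl.get_image('scene');cv2.imwrite('pics/s6.png',cv2.resize(im['pixels'][150:260,170:320],None,fx=5,fy=5,interpolation=cv2.INTER_CUBIC))
O=np.array([.526,.0036]);ex=np.array([.987,.158])
go([*(O+.062*ex),.227],99.1)"
```

```text
time: 9.65
position: [0.5881, 0.0142, 0.2279]
tool_rot: [-3.132, -0.25, -0.013]
ft_force: [8.6, 1.5, -6.1]
grip_width: 0.8
grip_force: 20.0
pos [0.5881 0.0142 0.2279] ydir -80.88 tilt [ 0.008  0.001 -1.   ] shift [-0.0053  0.0033  0.0042] yaw 0.0001 F [ 7.77  0.74 -6.8 ] w 0.8023798261377402 9.7 [-0.6   0.39  0.63  1.82 -0.27  1.01 -1.27]
```

```bash
python3 -m jog '{"translation": [[0,0,0],[-0.005,0,0.005],[-0.01,0,0.005],[-0.01,0,0.005]], "yaw": [0,0,0,0], "jaw": [1,1,1,1]}' 13
python3 -c "
from h import *
im=ctrl.get_image('scene');cv2.imwrite('pics/s6.png',cv2.resize(im['pixels'][150:260,170:320],None,fx=5,fy=5,interpolation=cv2.INTER_CUBIC))
O=np.array([.526,.0036]);ex=np.array([.987,.158])
go([*(O+.062*ex),.227],99.1)"
```

```text
time: 10.2
position: [0.5873, 0.0141, 0.228]
tool_rot: [-3.131, -0.249, -0.019]
ft_force: [10.4, 2.0, -4.3]
grip_width: 0.8
grip_force: 13.0
pos [0.5873 0.0141 0.228 ] ydir -80.89 tilt [ 0.012  0.001 -1.   ] shift [-0.0013  0.0033  0.0048] yaw 0.0 F [10.35  2.21 -4.19] w 0.8035444000775823 10.25 [-0.6   0.38  0.63  1.83 -0.27  1.   -1.27]
```

View pics/s6.png

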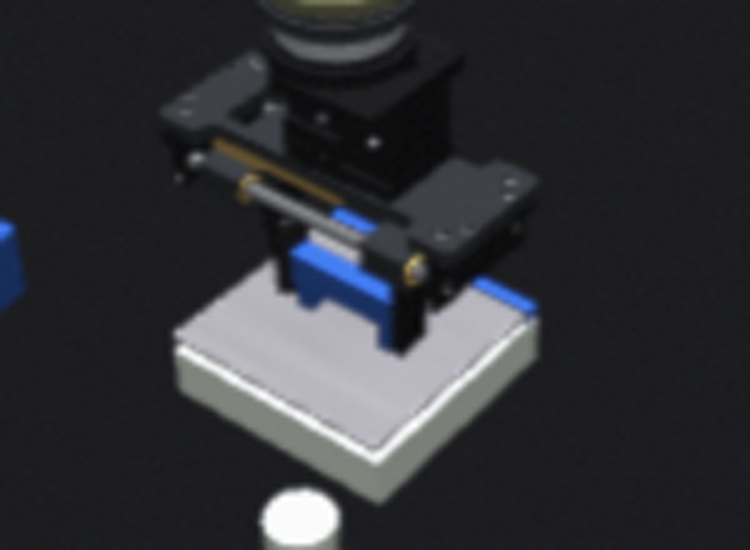

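The lid's edge is against the lip at crop position (505,292), but the pads' friction holds the lid level and the lip alone gives too short a lever. I'll use that friction instead. I set the lid's far edge on top of the lip with the rest hanging toward the robot, then press down so the lid turns between the pads. The pads hold that tilt while I carry the lid back to the ledge.

```bash
python3 -m jog '{"translation": [[0.02,0,0],[0.02,0,-0.08],[0.02,0,-0.15],[-0.15,0,-0.15],[-0.35,0,-0.15],[-0.52,0,-0.15],[-0.59,0,-0.15],[-0.59,0,-0.15]], "yaw": [0,0,0,0,0,0,0,0], "jaw": [1,1,1,1,1,1,1,1]}' 15
python3 -c "
from h import *
O=np.array([.526,.0036]);ex=np.array([.987,.158])
go([*(O-.058*ex),.2344],99.1)"
```

```text
time: 11.25
position: [0.4667, -0.0057, 0.2556]
tool_rot: [-3.13, -0.247, -0.001]
ft_force: [1.6, -0.6, -6.9]
grip_width: 0.804
grip_force: 15.0
pos [ 0.4667 -0.0057  0.2556] ydir -80.97 tilt [ 0.     0.002 -1.   ] shift [0.0103 0.0012 0.1059] yaw -0.0004 F [ 1.59 -0.62 -6.88] w 0.8039604402196134 11.25 [-0.71  0.06  0.69  2.09 -0.05  1.01 -1.41]
```

```bash
python3 -m jog '{"translation": [[0.01,0,0.06],[0.01,0,0.1],[0.01,0,0.12],[0.01,0,0.14],[0.01,0,0.16],[0.01,0,0.18],[0.01,0,0.19],[0.01,0,0.19]], "yaw": [0,0,0,0,0,0,0,0], "jaw": [1,1,1,1,1,1,1,1]}'
python3 -c "
from h import *
im=ctrl.get_image('scene');cv2.imwrite('pics/s7.png',cv2.resize(im['pixels'][110:250,180:340],None,fx=4,fy=4,interpolation=cv2.INTER_CUBIC))
O=np.array([.526,.0036]);ex=np.array([.987,.158])
go([*(O-.058*ex),.2184],99.1)"
```

```text
time: 12.25
position: [0.4685, -0.0053, 0.2167]
tool_rot: [3.132, 0.248, -0.004]
ft_force: [-5.2, -1.3, -3.3]
grip_width: 0.804
grip_force: 15.0
pos [ 0.4686 -0.0053  0.2168] ydir -80.94 tilt [-0.002 -0.    -1.   ] shift [ 0.0004  0.0016 -0.0082] yaw -0.0002 F [-3.77  0.15 -3.79] w 0.8037033022437043 12.3 [-0.69  0.14  0.69  2.11 -0.11  0.92 -1.35]
```

View pics/s7.png

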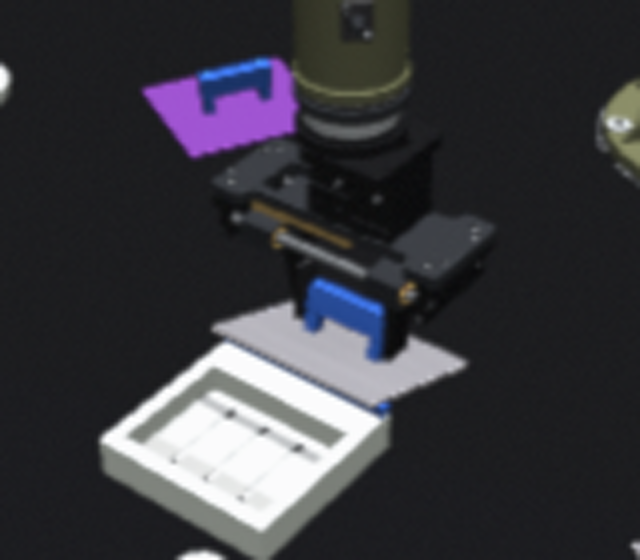

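The scene view shows the lid hinged over the lip, with its robot-side edge down and the bar leaning. From the geometry the tilt is about 20°. Next I lift it and carry it over the ledge.

```bash
python3 -m jog '{"translation": [[0,0,-0.08],[0,0,-0.18],[0,0,-0.26],[0.12,0,-0.26],[0.3,0,-0.26],[0.46,0,-0.26],[0.56,0,-0.26],[0.58,0,-0.26]], "yaw": [0,0,0,0,0,0,0,0], "jaw": [1,1,1,1,1,1,1,1]}'
python3 -c "
from h import *
im=ctrl.get_image('scene');cv2.imwrite('pics/s8.png',cv2.resize(im['pixels'][150:260,170:320],None,fx=5,fy=5,interpolation=cv2.INTER_CUBIC))
s=ctrl.get_state();w=ctrl.get_image('wrist');cv2.imwrite('pics/w8.png',w['pixels'])
m=mask(w,*BL,(150,180,370,260));v,u=np.nonzero(m);print('bar rows',v.min(),v.max(),u.min(),u.max())
g=cv2.cvtColor(w['pixels'],cv2.COLOR_BGR2GRAY)
print(g[60:225:5,256].tolist())
O=np.array([.526,.0036]);ex=np.array([.987,.158])
go([*(O+.058*ex),.2437],99.1)"
```

```text
time: 13.3
position: [0.5851, 0.0141, 0.2698]
tool_rot: [3.131, 0.25, 0.003]
ft_force: [-0.7, -0.4, -6.8]
grip_width: 0.804
grip_force: 15.0
bar rows 213 256 193 323
[58, 52, 59, 58, 62, 70, 71, 77, 79, 86, 89, 247, 247, 226, 226, 227, 223, 226, 226, 224, 227, 227, 227, 225, 222, 220, 222, 222, 222, 223, 222, 220, 217]
pos [0.5838 0.0134 0.2693] ydir -80.91 tilt [-0. -0. -1.] shift [-0.003   0.0027  0.1281] yaw -0.0001 F [-0.02 -0.19 -6.18] w 0.7984779997943001 13.4 [-0.64  0.33  0.68  1.8  -0.23  1.09 -1.29]
```

```bash
python3 -c "
import cv2,numpy as np
g=cv2.cvtColor(cv2.imread('pics/w8.png'),cv2.COLOR_BGR2GRAY)
for r in range(105,200,6):
    c=np.nonzero(g[r]>150)[0]; print(r,c.min() if len(c) else 0,c.max() if len(c) else 0,len(c))
w=cv2.imread('pics/w8.png'); s=cv2.imread('pics/s8.png')
cv2.imwrite('pics/c8.png',np.hstack([cv2.resize(w[80:280,90:430],(450,265)),cv2.resize(s,(350,257)).__class__(0) if 0 else cv2.copyMakeBorder(cv2.resize(s,(350,257)),0,8,0,0,cv2.BORDER_CONSTANT)]))
"
```

```text
105 0 0 0
111 0 0 0
117 164 349 186
123 125 390 266
129 126 390 265
135 127 389 263
141 129 387 259
147 131 385 255
153 133 384 252
159 134 382 249
165 136 380 245
171 138 378 241
177 139 377 239
183 141 375 235
189 143 373 231
195 144 372 229
```

The far edge is 266 px wide at row 123, which puts the tilt at about 16°, or about 36 mm of lift. I lower the near edge onto the ledge.

```bash
python3 -m jog '{"translation": [[0,0.002,0.05],[0,0.002,0.09],[0,0.002,0.12],[0,0.002,0.14],[0,0.002,0.15],[0,0.002,0.155],[0,0.002,0.155],[0,0.002,0.155]], "yaw": [0,0,0,0,0,0,0,0], "jaw": [1,1,1,1,1,1,1,1]}'
python3 -c "
from h import *
O=np.array([.526,.0036]);ex=np.array([.987,.158])
go([*(O+.058*ex),.2234],99.1)"
```

```text
time: 14.4
position: [0.5841, 0.0128, 0.2385]
tool_rot: [-3.132, -0.248, -0.001]
ft_force: [1.4, 0.4, -3.0]
grip_width: 0.799
grip_force: 15.0
pos [0.5841 0.0128 0.2385] ydir -80.93 tilt [ 0.001  0.    -1.   ] shift [-0.0043 -0.0004  0.0756] yaw -0.0002 F [ 1.44  0.35 -2.95] w 0.799205408658674 14.4 [-0.62  0.37  0.67  1.82 -0.27  1.03 -1.27]
```

The near edge rests on the ledge with about 3.8 N at a tilt of about 15°. I hold it briefly, then pivot it down along the arc.

```bash
python3 -m jog '{"translation": [[0,0,0],[0,0,0],[0.012,0,0.012],[0.019,0,0.022],[0.028,0,0.035],[0.036,0,0.048],[0.044,0,0.0615],[0.049,0,0.071]], "yaw": [0,0,0,0,0,0,0,0], "jaw": [1,1,1,1,1,1,1,1]}'
python3 -c "
from h import *
O=np.array([.526,.0036]);ex=np.array([.987,.158])
go([*(O+.069*ex),.2234],99.1)"
```

```text
time: 15.4
position: [0.5928, 0.0141, 0.2247]
tool_rot: [-3.131, -0.249, 0.006]
ft_force: [-12.4, -0.4, 15.2]
grip_width: 0.801
grip_force: 15.0
pos [0.5928 0.0141 0.2247] ydir -80.92 tilt [-0.004  0.001 -1.   ] shift [ 0.0067 -0.001   0.0066] yaw -0.0001 F [-12.37  -0.37  15.25] w 0.8012637011835324 15.4 [-0.61  0.41  0.65  1.81 -0.29  1.02 -1.25]
```

```bash
python3 -m jog '{"translation": [[-0.005,0,0.004],[-0.008,0,0.008],[-0.008,0,0.01],[-0.008,0,0.01]], "yaw": [0,0,0,0], "jaw": [1,1,1,1]}'
python3 -c "
from h import *
O=np.array([.526,.0036]);ex=np.array([.987,.158])
go([*(O+.069*ex),.2234],99.1)
w=ctrl.get_image('wrist');cv2.imwrite('pics/w9.png',w['pixels']);s=ctrl.get_image('scene');cv2.imwrite('pics/s9.png',s['pixels'])
g=cv2.cvtColor(w['pixels'],cv2.COLOR_BGR2GRAY)
for r in range(111,200,6):
    c=np.nonzero(g[r]>150)[0]; print(r,c.min() if len(c) else 0,c.max() if len(c) else 0)
a=cv2.resize(w['pixels'][70:290,100:420],(420,289)); b=cv2.resize(s['pixels'][170:255,190:300],(374,289),interpolation=cv2.INTER_CUBIC)
cv2.imwrite('pics/c9.png',np.hstack([a,b]))
"
```

```text
time: 15.9
position: [0.5922, 0.0139, 0.2247]
tool_rot: [-3.13, -0.249, 0.0]
ft_force: [-8.4, 0.8, 14.3]
grip_width: 0.803
grip_force: 15.0
pos [0.5922 0.0139 0.2247] ydir -80.91 tilt [-0.     0.002 -1.   ] shift [ 0.0101 -0.0015  0.0066] yaw -0.0001 F [-8.39  0.84 14.27] w 0.8027112118649069 15.9 [-0.61  0.41  0.65  1.81 -0.29  1.02 -1.25]
111 0 0
117 0 0
123 0 0
129 141 375
135 142 374
141 143 373
147 143 373
153 144 372
159 145 371
165 145 371
171 146 370
177 147 369
183 148 368
189 148 368
195 149 367
```

View pics/c9.png

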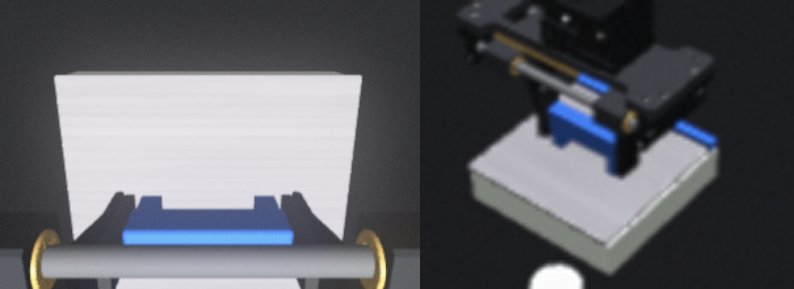

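The wrist view shows the far edge 235 px wide, the same as when the lid was held level. The scene crop shows the lid flat and square on the tray, just behind the lip. I ease the load, release and retreat upward.

```bash
python3 -m jog '{"translation": [[0,0,-0.006],[0,0,-0.008],[0,0,-0.008],[0,0,-0.008],[0,0,-0.008],[0,0,-0.008]], "yaw": [0,0,0,0,0,0], "jaw": [1,0.15,0,0,0,0]}'
python3 -m jog '{"translation": [[0,0,-0.05],[0,0,-0.15],[0,0,-0.4],[0,0,-0.7],[0,0,-0.7],[0,0,-0.7]], "yaw": [0,0,0,0,0,0], "jaw": [0,0,0,0,0,0]}'
cat > fin.py <<'E'
from h import *
s=ctrl.get_state();w=ctrl.get_image('wrist')
print(line(w,mask(w,*BL,(180,100,330,240)),.072,s),s['time'],np.round(s['ft_force'],1))
print('lip',line(w,mask(w,*BL,(150,226,340,262)),.04,s))
q=ctrl.silhouettes('lid_grip',w)
for r in q[:2]: print(r['p'],r['at'],cv2.minAreaRect(np.argwhere(r['region']).astype(np.float32)))
cv2.imwrite('pics/w10.png',w['pixels'])
O=np.array([.526,.0036]);ex=np.array([.987,.158]);ey=np.array([-.158,.987]);c=line(w,mask(w,*BL,(180,100,330,240)),.072,s)[0]
print((c-O)@ex,(c-O)@ey)
E
python3 fin.py
```

```text
time: 16.75
position: [0.592, 0.0141, 0.2235]
tool_rot: [3.132, 0.248, 0.0]
ft_force: [-0.8, -0.8, -1.2]
grip_width: 0.997
grip_force: 0.0
time: 17.5
position: [0.5918, 0.014, 0.3646]
tool_rot: [-3.131, -0.248, -0.002]
ft_force: [-0.9, 0.5, 0.0]
grip_width: 0.999
grip_force: 0.0
(array([0.5553, 0.009 ]), array([ 0.185, -0.983]), np.float64(-79.3), array([0.126, 0.067]), 1381) 17.5 [-0.9  0.5  0. ]
lip (array([0.523 , 0.0044]), array([ 0.156, -0.988]), np.float64(-81.0), array([0.141, 0.01 ]), 943)
0.84 [260.4, 168.1] ((168.5, 258.5), (129.0, 111.0), 90.0)
0.02977229999999999 0.0007004000000000003
```

```bash
python3 -c "
from h import *
s=ctrl.get_state();w=ctrl.get_image('wrist')
n,l,st,_=cv2.connectedComponentsWithStats(mask(w,*BL))
O=np.array([.527,.005]);ex=np.array([.987,.157]);ey=np.array([-.157,.987])
for i in range(1,n):
    if st[i,4]>200:
        r=line(w,l==i,.072,s);print(st[i],r,(r[0]-O)@ex,(r[0]-O)@ey)
"
```

```text
[ 426   42   86   80 5197] (array([ 0.7141, -0.1575]), array([-0.443,  0.897]), np.float64(116.3), array([0.079, 0.075]), 5197) 0.15915519999999994 -0.1897622
[224 175  69  13 431] (array([0.5913, 0.0139]), array([ 0.156, -0.988]), np.float64(-81.0), array([0.068, 0.013]), 431) 0.06486140000000003 -0.001310800000000006
[ 198  226  119    9 1060] (array([0.5387, 0.0068]), array([ 0.156, -0.988]), np.float64(-81.1), array([0.125, 0.009]), 1060) 0.011830499999999933 -6.029999999998992e-05
```

```bash
python3 -c "
from bench import ctrl
print(ctrl.close_job())"
```

```text
the job is handed in; nothing more can be done
None
```

The blue-handled lid was rested on the ledge at about 15° and pivoted down, and it now lies flat on the tray, square to the lip, handle about 65 mm from it and 1 mm off centre; I released it and handed in at about 18 s without touching the orange-handled lid or the bottle (no verdict was shown).

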